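Feed a lid and show its underside to the inspection camera

TASK

Push the red slide of the lid feeder fully home so that it hands a white lid out onto the narrow tongue, let the slide spring back, then pick that lid up and hold it still in the air in front of the upward-looking inspection camera: its underside facing the lens squarely, centred on the lens axis, 120 mm from the glass. Finish while still holding it there; leave the brass weight, the red bin, the grey nest block and the marker where they are.

Things in the scene. Friction and masses are not known exactly. Their poses are not given: they have to be found in the camera images.
- lid_feeder: Lid feeder, fixed to the bench: grey base plate 175 x 70 x 8 mm, aluminium housing (x -26 to +26 mm, 62 mm wide) with a round grey magazine up to 82 mm high, red push plate behind, open tongue ahead. Origin on the bench under the middle of the housing; x is the feed direction, from push plate to tongue, z up. The lid starts hidden in the housing at x = 0, 30 mm up.
- push_slide (a joint): Travel of the push slide (m): 0 at rest, 0.060 fully home at its stop (plate 5 mm short of the housing). It moves along the feeder's +x and pushes the lid out; a spring resists with 4 N at rest to 7 N fully home and returns it when let go.
- push_plate (a point): Centre of the back face of the red push plate, which one pushes on (moves with the slide); at rest at x = -99, y = 0, z = 46 mm in the feeder's frame. The plate is 44 mm wide, 8 mm thick and spans 14 to 64 mm above the bench. Axes as the feeder's.
- tongue (a point): Where the lid lies after a full stroke (its underside's centre, good to 3 mm along the feed): x = +60, y = 0, z = 30 mm in the feeder's frame, on top of the open tongue (x +26 to +92 mm, 30 mm wide, so the lid overhangs 7 mm on both sides; beside it only the 8 mm base plate). Two brass stop pins, 14 mm tall, stand ahead at x = +84.5, y = +-13 mm. Axes as the feeder's.
- white_lid: The plain white round moulded lid in the feeder: 44 mm in diameter, 12 mm thick, about 20 g, lying flat with its face up. Origin: centre of its underside; z is the lid's axis, up through its face.
- camera_head: Inspection camera on a fixed stand: black body, lens in a white ring light 68 mm across. Origin: centre of the lens glass, 105 mm above the bench; z points out of the lens along its axis of view, obliquely up, 0.45 rad (26 degrees) from vertical, leaning roughly towards the robot. Stand's base plate 90 x 80 x 10 mm; nothing of it higher than 120 mm.
- focus (a point): Point to which the centre of the lid's underside is presented: on the lens axis 120 mm in front of the glass, about 213 mm above the bench. Its z axis is the lens axis, as for camera_head.
- test_weight: Bystander: brass test weight, 32 mm across, 40 mm tall, origin under its centre.
- bin_c: Bystander: small red open bin, 106 x 81 x 50 mm, origin under its centre.
- spare_nest: Bystander: light grey nest block with two cream jaws on top, 44 x 66 x 24 mm, origin under its centre.
- marker_1: Bystander: white marker pen with a red cap, 126 mm long, 14 mm thick, lying flat, origin under its centre.
There are look-alikes about, which are no part of the job. Of the things that look like the part that bears camera_head, the larger one is meant.

How it is judged:
On the way, in this order (a step that is already met when the one before it is completed fails the run):
1. the red slide is pushed fully home (value of joint push_slide above 0.056 m), for 0.1 s.
2. the slide is let go and has sprung back (value of joint push_slide below 0.008 m), for 0.1 s.
3. the fingers lift the lid clear of the feeder (height (world z) of white_lid above 0.06 m and contact force between the fingers and white_lid above 0.5 N and contact force between white_lid and lid_feeder below 0.05 N), for 0.2 s.
At the end, for the whole second after the job is handed in: The fingers hold the lid still in the air, touching neither camera nor feeder; the centre of its underside is within 15 mm of the focus point, its axis within 0.2 rad of the lens axis, underside towards the lens; the slide is back at rest (under 8 mm of travel) (distance between white_lid and focus below 0.015 m and angle between the z axis of white_lid and the z axis of focus, either way round below 0.2 rad and angle between white_lid's own z axis and vertical below 1 rad and contact force between the fingers and white_lid above 0.5 N and contact force between white_lid and camera_head below 0.05 N and contact force between white_lid and lid_feeder below 0.05 N and linear speed of white_lid below 0.03 m/s and value of joint push_slide below 0.008 m); the arm keeps its last pose, push and grip.
It fails at once if a bystander (brass weight, red bin, nest block or marker) is moved more than 30 mm (distance of any of test_weight, bin_c, spare_nest, marker_1 from where it was at the start of the episode above 0.03 m).
It also fails if it takes over 58 s, if anything falls off the work surface, if the arm or the gripper's body presses on something with over 40 N, if the wrist force passes 120 N, or if a joint passes its speed limit or range.

ROBOT

A 7-joint arm with a two-finger parallel gripper is mounted at the origin on a cart in front of the work surface, level with it; the furniture and walls round the work are solid. World frame = base frame: x ahead of the robot, y to its left, z up, the work surface at z = 0. Lengths are in m, angles in rad, forces in N, time in s.
With the tool pointing down it reaches from about 0.4 to 0.85 m from the base axis. Payload 10.4 kg.
Tool frame: the origin (TCP) lies at the very end of the fingers, on their centre line; the grasp point (between the pads) lies 19 mm behind it (arm.grip_point_offset is the distance from the TCP to the grasp point, in m); z points along the fingers, y is the line along which they close (so a half turn about z gives the same grasp; the last joint's range is limited). The gripper opens to 85 mm and grips with 20 to 120 N. Pads are 22 mm wide; open, the fingers measure 114 mm over their backs; the gripper's body (76 mm by 85 mm) begins 54 mm behind the grasp point. The pads swing forward as they close: fully open they stand 13 mm farther back than shut.
Start: joints at [1.298, 0.332, -0.065, 1.46, 0.022, 1.35, -0.088], TCP at [0.155, -0.606, 0.231] pointing down, gripper open.
Joint ranges: [-2.6, 2.6], [-0.5, 2.12], [-1.47, 1.34], [0.16, 2.42], [-1.27, 4.41], [0.06, 2.06], [-2.6, 2.6]. Speed limits (rad/s): [2.22, 2.22, 2.79, 2.79, 3.14, 3.14, 3.14].

INTERFACE

Orientations are given as a rotation vector (axis times angle).
In Python, from workcell import arm, viewer gives the robot as it stands. Calls block until the motion is done:
- arm.move_ptp(position, orientation): joint-space move of the TCP to a pose.
- arm.move_l(position, max_speed=0.15, attitude=None): straight line of the TCP; attitude=None keeps the orientation; max_speed is the mean speed in m/s.
- arm.move_joints(angles): joint-space move.
- arm.gripper_to(opening): finger opening in m; the grip force is fixed at half the most; returns when the fingers have stopped.
- arm.sleep(seconds).
- arm.ik(position, orientation): joint angles nearest the present ones, or None.
- arm.get_state(): the state.
- viewer.camera(name): name is "scene" or "top" or "wrist"; returns the picture (400x640x3 uint8, red, green, blue); there is no depth.
- viewer.camera_model(name): a dict with "fx", "fy", "cx", "cy" (pixels), "origin" and "attitude" of the camera in the world. Camera axes: x right, y up, looking along -z (the intrinsics and any distortion apply to the point x, -y, -z); pixel columns grow to the right and rows downward; lengths in m; the calibration is good to about 2 mm. The wrist camera is an equidistant fisheye: a pixel r from the principal point sees the ray r / f radians off the axis. A picture is of the moment at which its call begins: read the wrist's pose just before it. camera_model takes no time and is no camera call; for the wrist camera it gives the pose at the moment of the call.
A pose or a line that the arm cannot do raises arm.IKError and nothing moves.
- arm.hand_in(): hands the job in; it is judged then, once.
The state is a dict: "time_s": time; "joints": joint angles; "joint_velocities": joint speeds; "tau": joint torques, N m; "position": TCP position; "tcp_rot": TCP orientation; "ft_force": force on the tool from outside, world axes, zero at the start; "moment": the same for the moment, N m; "gripper_width": finger opening in m; "grip_force": force on a finger pad.
Only numpy, scipy, OpenCV 4.12 (cv2) and the standard library are available. Lean on these libraries where they do the work, as an engineer would, in place of code of your own. Each camera call takes 0.05 s, during which the arm holds its last target. There are 200 camera calls.

## Working session

There is one attempt and no reset: what is moved stays moved. The work goes in short steps, each a Python script; the robot and the scene stay as the last script left them, time stands still between calls to the robot, and variables do not carry over. Pictures are saved under pics/ and viewed, at most 10 in all, crops included, and the job is handed in when it is done.

```bash
ls; mkdir -p pics
python3 - <<'E'
from workcell import arm, viewer
import cv2
for n in ("scene","top"):
    im=viewer.camera(n); cv2.imwrite(f"pics/{n}0.png",im[...,::-1]); print(n,viewer.camera_model(n))
s=arm.get_state(); print(s["time_s"],s["position"],s["tcp_rot"])
E
```

```text
pics
scene {'fx': 410.44235262440674, 'fy': 410.44235262440674, 'cx': 324.84982584554365, 'cy': 197.7903891944288, 'origin': array([0.02670526, 0.80527549, 0.76860116]), 'attitude': array([ 0.43581261, -0.9677634 , -2.16918364])}
top {'fx': 495.7855422772508, 'fy': 495.7855422772508, 'cx': 324.3148599255366, 'cy': 203.84351205747228, 'origin': array([0.24723596, 0.28604379, 1.55296855]), 'attitude': array([ 0.17374811, -0.16495036, -1.48230518])}
0.1 [ 0.15439623 -0.60530131  0.23062206] [-3.11594469e+00 -3.91194286e-01  3.57852413e-04]
```

View pics/top0.png

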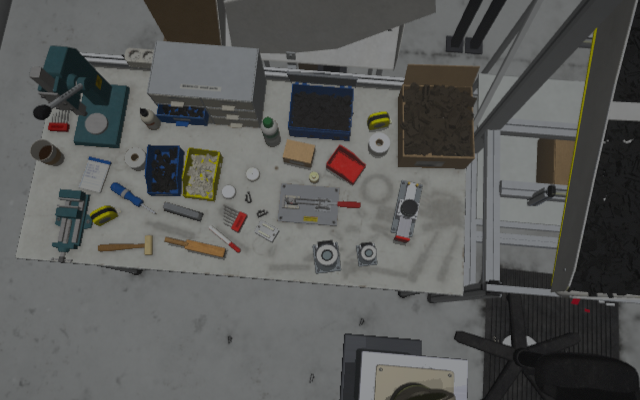

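View pics/scene0.png

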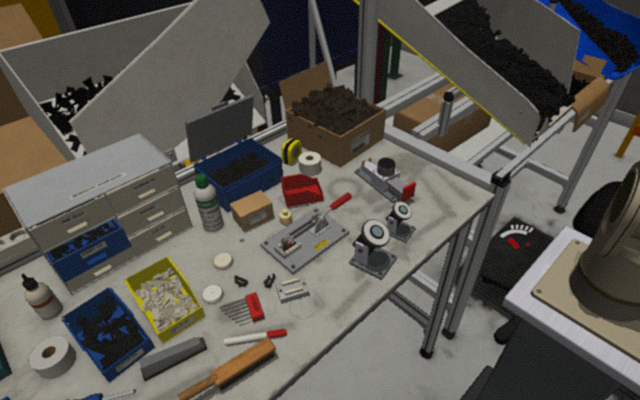

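The top view shows the feeder around (405,210), with its red plate at about (401,238) on the robot's side. The larger camera is at (327,255), with a smaller look-alike at (367,252). I'll zoom in on these.

```bash
cat > h.py <<'E'
import numpy as np, cv2
from scipy.spatial.transform import Rotation as R
from workcell import arm, viewer
def ray(m,u,v,fish=False):
    d=np.array([(u-m["cx"])/m["fx"],(v-m["cy"])/m["fy"]])
    if fish:
        t=np.hypot(*d); k=np.sin(t)/max(t,1e-9); c=np.array([d[0]*k,-d[1]*k,-np.cos(t)])
    else: c=np.array([d[0],-d[1],-1.])
    c/=np.linalg.norm(c)
    return np.array(m["origin"]),R.from_rotvec(m["attitude"]).apply(c)
def onplane(m,u,v,z,fish=False):
    o,d=ray(m,u,v,fish); return o+d*(z-o[2])/d[2]
def proj(m,p):
    c=R.from_rotvec(m["attitude"]).inv().apply(np.asarray(p)-m["origin"])
    return np.array([m["cx"]+m["fx"]*c[0]/-c[2],m["cy"]-m["fy"]*c[1]/-c[2]])
def tri(a,b):
    (o1,d1),(o2,d2)=a,b
    s=np.linalg.lstsq(np.c_[d1,-d2],o2-o1,rcond=None)[0]
    p,q=o1+s[0]*d1,o2+s[1]*d2
    return (p+q)/2,np.linalg.norm(p-q)
E
python3 - <<'E'
import cv2,numpy as np
a=cv2.imread("pics/top0.png")[165:285,290:450]; b=cv2.imread("pics/scene0.png")[140:290,340:430]
a=cv2.resize(a,None,fx=5,fy=5,interpolation=cv2.INTER_CUBIC)
cv2.imwrite("pics/c1.png",a)
cv2.imwrite("pics/c2.png",cv2.resize(b,None,fx=4,fy=4,interpolation=cv2.INTER_CUBIC))
from h import *
mt=viewer.camera_model("top")
for n,uv in dict(cam=(327,255),plate=(401,238),tong=(410,185),corner=(463,292)).items(): print(n,onplane(mt,*uv,0.05))
E
```

```text
cam [0.42176712 0.28724258 0.05      ]
plate [0.4922651  0.06575904 0.05      ]
tong [0.66201913 0.04573088 0.05      ]
corner [ 0.34470613 -0.12695765  0.05      ]
```

View pics/c1.png

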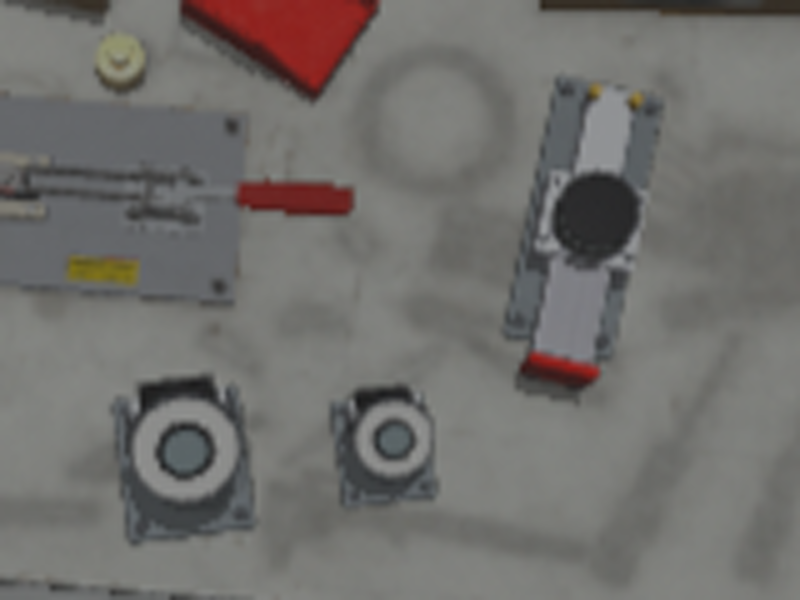

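View pics/c2.png

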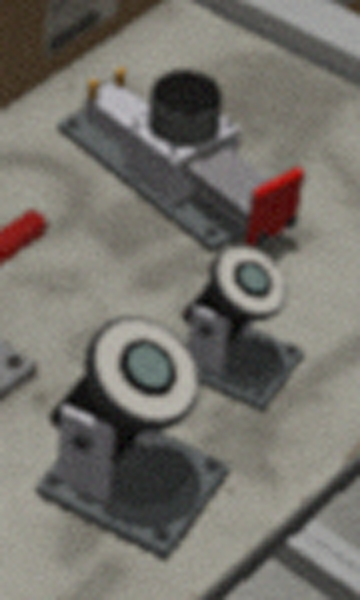

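The crop of the top view gives these crop pixels:
- **Stop pins:** (595,92) and (637,99).
- **Magazine top:** (596,215).
- **Red plate:** (560,370).
- **Large camera lens:** (187,451).
- **Camera base corners:** (115,400), (130,540) and (255,525).

In the scene crop, the lens is at (150,365). Next I'll turn these into positions.

Run:
```python
from h import *
mt,ms=viewer.camera_model("top"),viewer.camera_model("scene")
T=lambda u,v:((u+.5)/5-.5+290,(v+.5)/5-.5+165)
S=lambda u,v:((u+.5)/4-.5+340,(v+.5)/4-.5+140)
top=cv2.imread("pics/top0.png"); sc=cv2.imread("pics/scene0.png")
np.set_printoptions(precision=4,suppress=True)
# red plate blob in top & scene
def red(im,box):
    x0,y0,x1,y1=box; h=cv2.cvtColor(im[y0:y1,x0:x1],cv2.COLOR_BGR2HSV)
    m=(((h[...,0]<8)|(h[...,0]>172))&(h[...,1]>150)&(h[...,2]>60)).astype(np.uint8)
    ys,xs=np.nonzero(m); return np.c_[xs+x0,ys+y0]
r=red(top,(385,225,420,250)); print("red n",len(r),"rect",cv2.minAreaRect(r.astype(np.float32)))
for n,uv in dict(edgeL=(532,354),edgeR=(597,372)).items(): print(n,onplane(mt,*T(*uv),.064))
p1,p2=onplane(mt,*T(595,90),.044),onplane(mt,*T(638,98),.044); print("pins",p1,p2,np.linalg.norm(p1-p2)); pm=(p1+p2)/2
mg=onplane(mt,*T(596,213),.082); print("mag",mg)
print("mag tri",tri(ray(mt,*T(596,213)),ray(ms,*S(187,92))))
d=pm-mg; print("pin-mag dist",np.hypot(*d[:2]),"yaw",np.arctan2(d[1],d[0]))
base=[onplane(mt,*T(*q),.008) for q in((557,77),(663,97),(610,357),(503,335))]
print("base",np.array(base)); b=base
print("len",np.linalg.norm(b[0]-b[3]),np.linalg.norm(b[1]-b[2]),"w",np.linalg.norm(b[0]-b[1]),"yaws",[np.arctan2(*(q[1::-1])) for q in (b[0]-b[3],b[1]-b[2])])
print("lens tri",tri(ray(mt,*T(187,451)),ray(ms,*S(150,365))),"plane",onplane(mt,*T(187,451),.105))
c=np.array([onplane(mt,*T(*q),.010) for q in((115,400),(130,540),(255,525),(237,388))]);print("cam base",c)
print("sides",np.linalg.norm(c-np.roll(c,-1,0),axis=1),[np.arctan2(*(q[1::-1])) for q in (c[1]-c[0],c[2]-c[3],c[1]-c[2])], c.mean(0))
```

```text
red n 35 rect ((402.3529968261719, 238.08824157714844), (13.339459419250488, 2.425356149673462), 14.03624439239502)
edgeL [0.4967 0.0833 0.064 ]
edgeR [0.4889 0.0435 0.064 ]
pins [0.6711 0.0495 0.044 ] [0.6681 0.0223 0.044 ] 0.02738389513567853
mag [0.5833 0.0514 0.082 ]
mag tri (array([0.5841, 0.0512, 0.0796]), np.float64(0.0006089967272631115))
pin-mag dist 0.08772838967073018 yaw -0.17747421997252982
base [[ 0.6879  0.0687  0.008 ]
 [ 0.6802 -0.      0.008 ]
 [ 0.5082  0.0266  0.008 ]
 [ 0.5167  0.0946  0.008 ]]
len 0.17315067262575987 0.17403582042119797 w 0.06919453839375207 yaws [np.float64(-0.14972947407142218), np.float64(-0.15386984062602774)]
lens tri (array([0.4162, 0.2872, 0.1021]), np.float64(0.00015485665710841774)) plane [0.416  0.2872 0.105 ]
cam base [[0.4552 0.3348 0.01  ]
 [0.3692 0.318  0.01  ]
 [0.3847 0.2417 0.01  ]
 [0.469  0.2593 0.01  ]]
sides [0.0876 0.0779 0.0861 0.0768] [np.float64(-2.9486777436191316), np.float64(-2.9355268271567425), np.float64(1.7715553648047053)] [0.4195 0.2884 0.01  ]
```

Every measurement agrees with the sizes given: base 174 x 69, pins 27 apart, magazine height 80, lens height 102, camera base 88 x 78. I'll plan the poses and check IK, then move.

```bash
cat >> h.py <<'E'
np.set_printoptions(precision=4,suppress=True)
F0=np.array([.585,.050,0]); FY=-.158
RF=R.from_euler("z",FY)
feed=lambda x,y,z: F0+RF.apply([x,y,z])
down=(RF*R.from_euler("x",np.pi)).as_rotvec()
LENS=np.array([.416,.2872,.104]); LY=-2.942
def focus_pose(tw=0,lens=LENS,ly=LY):
    a=np.array([np.sin(.45)*np.cos(ly),np.sin(.45)*np.sin(ly),np.cos(.45)])
    z=-a; x=np.array([np.cos(tw),np.sin(tw),0]); x-=x@z*z; x/=np.linalg.norm(x)
    return lens+.12*a,a,R.from_matrix(np.c_[x,np.cross(z,x),z]).as_rotvec()
E
python3 - <<'E'
from h import *
print(arm.grip_point_offset)
for n,p in dict(pre=feed(-.135,0,.2),push0=feed(-.125,0,.035),push1=feed(-.045,0,.035),lid=feed(.06,0,.014)).items(): print(n,p,arm.ik(p,down))
for tw in np.arange(-1.6,1.61,.4):
    f,a,o=focus_pose(tw); print(tw,f,f-a*.013,arm.ik(f-a*.013,o))
E
```

```text
0.0187
pre [0.4517 0.0712 0.2   ] [ 0.859   0.0605 -1.1233  1.8811  0.0578  1.2348 -2.0114]
push0 [0.4616 0.0697 0.035 ] [ 0.5628  0.3381 -0.8937  2.0328  0.3312  0.9191 -2.2367]
push1 [0.5406 0.0571 0.035 ] [ 0.5186  0.5018 -0.851   1.8422  0.4444  0.9997 -2.2476]
lid [0.6443 0.0406 0.014 ] [ 0.4226  0.7084 -0.7673  1.5753  0.5377  1.0796 -2.2125]
-1.6 [0.3648 0.2769 0.2121] [0.3704 0.278  0.2003] [-0.6613 -0.2693 -0.2664  2.2149  0.2965  0.8666  2.0476]
-1.2000000000000002 [0.3648 0.2769 0.2121] [0.3704 0.278  0.2003] [-1.1287 -0.2956  0.1322  2.2344  0.4503  0.9234  2.2752]
-0.8000000000000003 [0.3648 0.2769 0.2121] [0.3704 0.278  0.2003] [-1.3583 -0.3302  0.3247  2.2433  0.5346  0.9631  2.5766]
-0.40000000000000036 [0.3648 0.2769 0.2121] [0.3704 0.278  0.2003] None
-4.440892098500626e-16 [0.3648 0.2769 0.2121] [0.3704 0.278  0.2003] [ 0.3312 -0.4611 -1.0226  2.184  -0.2358  0.8145 -2.1856]
0.39999999999999947 [0.3648 0.2769 0.2121] [0.3704 0.278  0.2003] [ 0.1683 -0.3853 -0.9221  2.1872 -0.0893  0.8081 -1.877 ]
0.7999999999999994 [0.3648 0.2769 0.2121] [0.3704 0.278  0.2003] [ 0.1683 -0.3853 -0.9221  2.1872 -0.0893  0.8081 -1.4487]
1.1999999999999993 [0.3648 0.2769 0.2121] [0.3704 0.278  0.2003] [ 0.3566 -0.476  -1.0364  2.1836 -0.2628  0.8173 -0.8932]
1.5999999999999992 [0.3648 0.2769 0.2121] [0.3704 0.278  0.2003] [ 0.294  -0.4408 -1.0014  2.1846 -0.1984  0.8115 -0.5816]
```

Run:
```python
from h import *
s=arm.get_state(); m=viewer.camera_model("wrist")
t=R.from_rotvec(s["tcp_rot"]); print("cam in tool",t.inv().apply(m["origin"]-s["position"]), t.inv().apply(R.from_rotvec(m["attitude"]).apply([0,0,-1])))
dn2=(R.from_rotvec(down)*R.from_euler("z",np.pi)).as_rotvec()
for o in (down,dn2):print(arm.ik(feed(-.135,0,.2),o))
arm.gripper_to(0.0)
arm.move_ptp(feed(-.135,0,.25),dn2)
s=arm.get_state(); print(s["time_s"],s["position"],s["joints"],s["ft_force"],s["gripper_width"])
m=viewer.camera_model("wrist"); print(m)
cv2.imwrite("pics/w1.png",viewer.camera("wrist")[...,::-1])
```

```text
cam in tool [ 0.0732 -0.0005 -0.1417] [-0.2872 -0.0005  0.9579]
[ 0.859   0.0605 -1.1233  1.8811  0.0578  1.2348 -2.0114]
[ 0.8721  0.0626 -1.1372  1.8808  0.0602  1.235   1.1286]
3.4833 [0.4519 0.0704 0.25  ] [ 0.9121 -0.0032 -1.1367  1.8064 -0.0033  1.3365  1.1871] [-0.134   0.4709  0.4421] -0.0001725623773841004
{'fx': 309.70691628693146, 'fy': 309.70691628693146, 'cx': 321.10346744164707, 'cy': 192.04872179452607, 'origin': array([0.3795, 0.0825, 0.3917]), 'attitude': array([-0.2413, -0.2062,  1.3992])}
```

View pics/w1.png

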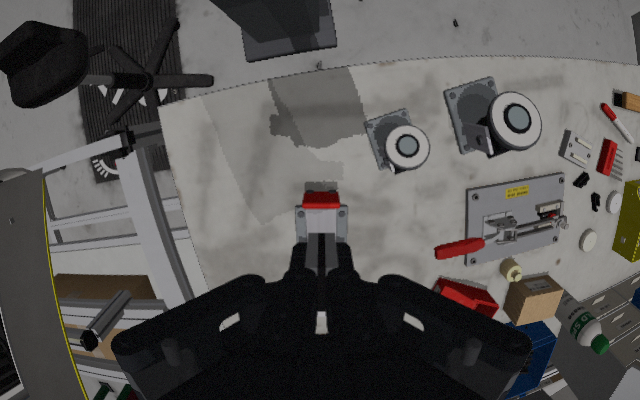

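The wrist view shows the red plate centred at about (321,199), the closed fingers just past it, the large lens at (516,118) and its base corners near (443,90), (496,75) and (460,155). I'll check these against the estimates and then push.

Run:
```python
from h import *
m=viewer.camera_model("wrist"); mt=viewer.camera_model("top"); im=cv2.imread("pics/w1.png")
h=cv2.cvtColor(im,cv2.COLOR_BGR2HSV)[180:215,295:350]
k=((h[...,0]<8)|(h[...,0]>172))&(h[...,1]>140); ys,xs=np.nonzero(k); xs+=295; ys+=180
print("red",xs.min(),xs.max(),ys.min(),ys.max())
toF=lambda p:RF.inv().apply(p-F0)
# lower edge of the red = back-top edge? print both edges on z=.064 in feeder frame
for v in (ys.min(),ys.max()):
  for u in (xs[np.abs(ys-v)<3].min(),xs[np.abs(ys-v)<3].max()+1): print(u,v,toF(onplane(m,u,v,.064,True)))
T=lambda u,v:((u+.5)/5-.5+290,(v+.5)/5-.5+165)
print("lens tri",tri(ray(mt,*T(187,451)),ray(m,516,118,True)),onplane(m,516,118,.105,True))
c=np.array([onplane(m,*q,.010,True) for q in((443,90),(496,75),(460,155))]);print(c,np.arctan2(*(c[0]-c[2])[1::-1]),np.arctan2(*(c[1]-c[0])[1::-1]),np.linalg.norm(c[1]-c[0]),np.linalg.norm(c[2]-c[0]))
```

```text
red 302 339 192 208
304 192 [-0.1097 -0.0191  0.064 ]
338 192 [-0.1096  0.0185  0.064 ]
302 208 [-0.091  -0.0218  0.064 ]
340 208 [-0.0908  0.021   0.064 ]
lens tri (array([0.4168, 0.2872, 0.1019]), np.float64(0.0009646930772214016)) [0.4169 0.2851 0.105 ]
[[0.3835 0.2396 0.01  ]
 [0.3678 0.3236 0.01  ]
 [0.4714 0.256  0.01  ]] -2.9572003832586073 1.7556066754166584 0.08547782887271438 0.08942249328248648
```

The feeder frame agrees to under 1 mm, and the lens and camera yaw hold. Now I'll push, watching the force.

```bash
cat > push.py <<'E'
from h import *
def f(): s=arm.get_state(); return RF.inv().apply(s["ft_force"])[0],RF.inv().apply(s["position"]-F0)[0],s["time_s"]
arm.move_l(feed(-.132,0,.036),.2)
arm.sleep(.2); b=f(); print("bias",b)
arm.move_l(feed(-.062,0,.036),.06); print(f())
x=-.062
while x<-.035:
    x+=.002; arm.move_l(feed(x,0,.036),.05); arm.sleep(.08); q=f(); print("%.4f F=%.2f x=%.4f"%(x,q[0]-b[0],q[1]))
    if q[0]-b[0]<-14: break
arm.sleep(.25); print(f())
cv2.imwrite("pics/t_home.png",viewer.camera("scene")[...,::-1])
E
python3 push.py
```

```text
bias (np.float64(0.3118871770683489), np.float64(-0.1314521182680906), 4.95)
(np.float64(-6.4867306395409985), np.float64(-0.062284045929377356), 6.2667)
-0.0600 F=-6.71 x=-0.0604
-0.0580 F=-6.01 x=-0.0585
-0.0560 F=-7.37 x=-0.0565
-0.0540 F=-6.80 x=-0.0546
-0.0520 F=-6.94 x=-0.0526
-0.0500 F=-7.26 x=-0.0506
-0.0480 F=-7.43 x=-0.0487
-0.0460 F=-13.21 x=-0.0477
-0.0440 F=-21.52 x=-0.0477
(np.float64(-22.111975305819747), np.float64(-0.04765489210478748), 9.5167)
```

The hard stop showed up at x = -47.7 mm, so the slide is fully home. Next I'll retract, lift, go over the tongue and look.

Run:
```python
from h import *
arm.move_l(feed(-.135,0,.036),.1); arm.sleep(.2)
dn2=arm.get_state()["tcp_rot"]
arm.move_l(feed(-.135,0,.18),.25)
arm.gripper_to(.085)
arm.move_l(feed(.02,0,.18),.25)
arm.sleep(.2)
m=viewer.camera_model("wrist"); im=viewer.camera("wrist")[...,::-1].copy(); cv2.imwrite("pics/w2.png",im)
s=arm.get_state(); print(s["time_s"],s["position"],s["gripper_width"])
sc=viewer.camera("scene")[...,::-1]; tp=viewer.camera("top")[...,::-1]
cv2.imwrite("pics/s2.png",sc.copy()); cv2.imwrite("pics/t2.png",tp.copy())
z=lambda a,k:cv2.resize(a,None,fx=k,fy=k,interpolation=cv2.INTER_CUBIC)
a=z(im,.8)[:320]; 
b=np.hstack([z(sc[150:210,340:430],3.0),z(tp[165:245,380:440],2.25)])[:180]
c=np.zeros((510,640 if 640>a.shape[1] else a.shape[1],3),np.uint8); c[:320,:a.shape[1]]=a; c[320:320+b.shape[0],:b.shape[1]]=b
cv2.imwrite("pics/v2.png",c)
```

```text
13.4083 [0.6042 0.0467 0.1804] 0.08497023199401939
```

View pics/v2.png

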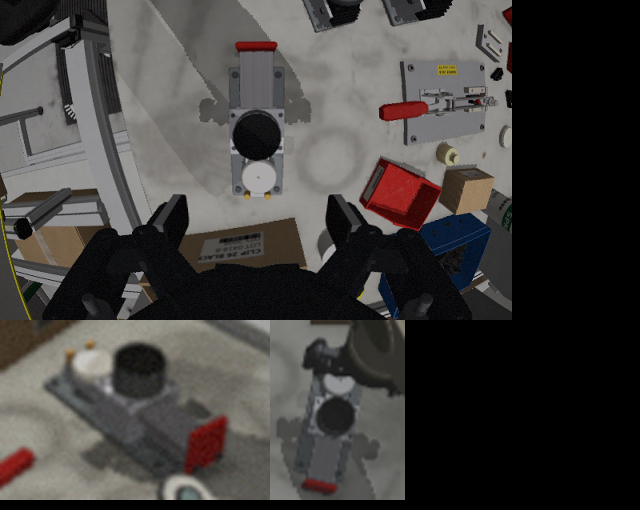

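The lid lies on the tongue, at about (324,222) in the wrist picture, between the magazine and the pins. The slide is back. I'll measure the lid and then grasp it.

```bash
cat > grasp.py <<'E'
from h import *
import sys
m=viewer.camera_model("wrist"); im=viewer.camera("wrist")[...,::-1].copy()
h=cv2.cvtColor(im,cv2.COLOR_BGR2HSV)[195:250,295:355]
k=((h[...,1]<40)&(h[...,2]>170)).astype(np.uint8)
n,l,st,c=cv2.connectedComponentsWithStats(k); i=1+np.argmax(st[1:,4]); print("blob",st[i],c[i])
u,v=c[i]+[295,195]; p=onplane(m,u,v,.041,True); q=RF.inv().apply(p-F0); print("lid",u,v,p,"feeder",q)
E
python3 grasp.py
```

```text
blob [17 10 19  9 54] [24.1481 13.3889]
lid 319.14814814814815 208.38888888888889 [0.6314 0.0408 0.041 ] feeder [ 0.0473 -0.0017  0.041 ]
```

```bash
sed -i 's/(h\[...,1\]<40)&(h\[...,2\]>170)/(h[...,1]<50)\&(h[...,2]>T)/; s/^import sys/import sys; T=int(sys.argv[1])/' grasp.py; sed -i 's/im=viewer.camera("wrist")\[...,::-1\].copy()/im=cv2.imread("pics\/w2.png")/' grasp.py
for t in 120 130 140 150 160; do python3 grasp.py $t; done
```

```text
blob [   7    7   44   48 1530] [28.3935 28.8961]
lid 323.3934640522876 223.89607843137256 [0.6481 0.0424 0.041 ] feeder [0.0635 0.0024 0.041 ]
blob [   7    7   43   48 1492] [28.256  29.0449]
lid 323.25603217158175 224.04490616621985 [0.6483 0.0422 0.041 ] feeder [0.0637 0.0023 0.041 ]
blob [   8    7   42   48 1461] [28.2231 29.18  ]
lid 323.22313483915127 224.18001368925394 [0.6484 0.0422 0.041 ] feeder [0.0638 0.0022 0.041 ]
blob [   8    8   42   43 1341] [28.3714 27.9642]
lid 323.37136465324386 222.9642058165548 [0.6471 0.0425 0.041 ] feeder [0.0625 0.0024 0.041 ]
blob [   8    8   42   43 1272] [28.3522 27.978 ]
lid 323.3522012578616 222.97798742138366 [0.6472 0.0425 0.041 ] feeder [0.0626 0.0024 0.041 ]
```

Run:
```python
from h import *
x,y=.0615,.002
arm.move_l(feed(x,y,.10),.2)
arm.move_l(feed(x,y,.015),.08)
s=arm.get_state(); print("down",s["position"],s["ft_force"])
arm.gripper_to(.03); arm.sleep(.3)
s=arm.get_state(); print("grip",s["gripper_width"],s["grip_force"],s["ft_force"])
arm.move_l(feed(x,y,.19),.12); arm.sleep(.4)
s=arm.get_state(); print("lift",s["time_s"],s["position"],s["gripper_width"],s["grip_force"],s["ft_force"],s["joints"])
a=viewer.camera("wrist")[...,::-1]; b=viewer.camera("scene")[...,::-1]
b=cv2.resize(b[90:210,320:450],None,fx=2.4,fy=2.4)
c=np.zeros((400,800,3),np.uint8); a=a[130:400,90:550]; c[:270,:460]=a; c[:b.shape[0],470:470+b.shape[1]]=b; cv2.imwrite("pics/g1.png",c)
```

```text
down [0.6465 0.0424 0.0156] [-1.1985  0.0813  0.5335]
grip 0.04207639552142277 60.38479741662741 [-1.6594 -1.385   6.2686]
lift 18.1667 [0.646  0.0423 0.1899] 0.04202663122479634 60.635618527885526 [ 0.0475  0.0413 -0.4268] [ 0.5283  0.5854 -0.9641  1.4133  0.4796  1.3895  0.9711]
```

View pics/g1.png

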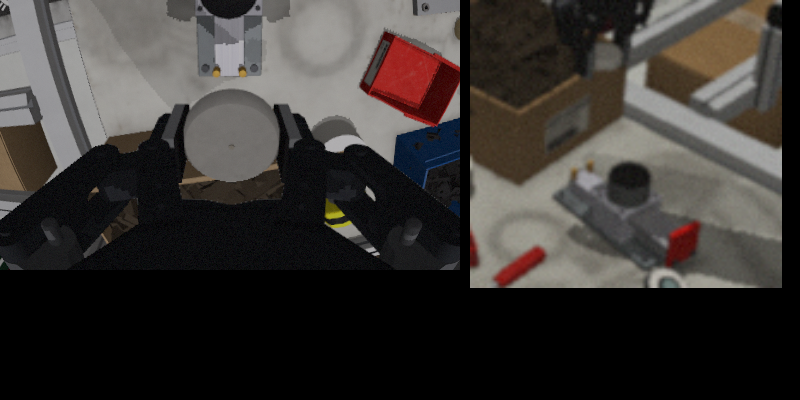

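The lid is held between the pads: 42 mm wide, 60 N, clear of the feeder, with the slide at rest. I'll measure its tilt in the grip from the outline of its face.

```bash
cat > tilt.py <<'E'
from h import *
from scipy.optimize import least_squares
m=viewer.camera_model("wrist"); s=arm.get_state(); im=viewer.camera("wrist")[...,::-1].copy()
x0,y0=260,205; g=cv2.cvtColor(im,cv2.COLOR_BGR2GRAY)[y0:y0+125,x0:x0+125]; cv2.imwrite("pics/raw.png",im)
gb=cv2.bilateralFilter(g,7,25,5); print("column profile",gb[0:125:4,62].tolist()); print("row",gb[70,::5].tolist())
ref=np.median(gb[50:90,40:85]); k=(np.abs(gb.astype(int)-ref)<9).astype(np.uint8)
n,l,st,c=cv2.connectedComponentsWithStats(cv2.morphologyEx(k,cv2.MORPH_OPEN,np.ones((3,3)))); i=l[70,62]; print("ref",ref,st[i])
cn=max(cv2.findContours((l==i).astype(np.uint8),0,1)[0],key=len)
hull=cv2.convexHull(cn); e=cv2.fitEllipse(hull); print("ellipse",e)
o=cv2.resize(cv2.cvtColor(g,cv2.COLOR_GRAY2BGR),None,fx=4,fy=4); cv2.drawContours(o,[cn*4+2],-1,(0,0,255),1); cv2.ellipse(o,((e[0][0]*4+2,e[0][1]*4+2),(e[1][0]*4,e[1][1]*4),e[2]),(0,255,0),1); cv2.imwrite("pics/tl.png",o)
pts=cv2.ellipse2Poly((0,0),(1,1),0,0,1,1)
t=np.linspace(0,2*np.pi,40,endpoint=False); a=np.deg2rad(e[2]); E=np.c_[np.cos(t)*e[1][0]/2,np.sin(t)*e[1][1]/2]@np.array([[np.cos(a),np.sin(a)],[-np.sin(a),np.cos(a)]])+e[0]+[x0,y0]
tr=R.from_rotvec(s["tcp_rot"]).inv()
o_=tr.apply(m["origin"]-s["position"]); D=np.array([tr.apply(ray(m,u,v,True)[1]) for u,v in E])
def res(q):
    nrm=np.array([q[3],q[4],-1]); nrm/=np.linalg.norm(nrm)
    P=o_+D*(((q[:3]-o_)@nrm)/(D@nrm))[:,None]; return np.linalg.norm(P-q[:3],axis=1)-.022
r=least_squares(res,[0,0,-.027,0,0]); print("tool frame face centre",r.x[:3],"normal xy",r.x[3:],"rms",np.sqrt(np.mean(r.fun**2)))
for w in (0,-.14,.14): 
    r=least_squares(lambda q:res([*q,w,0]),[0,0,-.027]); print("fixed tilt",w,r.x,np.sqrt(np.mean(r.fun**2)))
E
python3 tilt.py
```

```text
column profile [141, 140, 151, 148, 85, 88, 94, 104, 113, 111, 112, 113, 113, 112, 111, 110, 110, 104, 102, 110, 110, 110, 110, 111, 110, 110, 113, 43, 43, 40, 42, 42]
row [79, 20, 11, 102, 111, 112, 112, 112, 112, 112, 112, 111, 98, 107, 111, 112, 110, 109, 110, 110, 110, 108, 9, 14, 77]
ref 111.0 [   0    0  125  125 9751]Traceback (most recent call last):
  File "tilt.py", line 9, in <module>
    hull=cv2.convexHull(cn); e=cv2.fitEllipse(hull); print("ellipse",e)
                               ~~~~~~~~~~~~~~^^^^^^
cv2.error: OpenCV(4.12.0) /io/opencv/modules/imgproc/src/shapedescr.cpp:361: error: (-201:Incorrect size of input array) There should be at least 5 points to fit the ellipse in function 'fitEllipseNoDirect'
```

```bash
sed -i 's/i=l\[70,62\]/i=1+np.argmax(st[1:,4])/; /ellipse2Poly/d' tilt.py; python3 tilt.py
```

```text
column profile [139, 141, 151, 148, 85, 88, 94, 105, 112, 112, 112, 113, 113, 112, 111, 110, 111, 105, 102, 111, 110, 110, 110, 110, 110, 110, 113, 44, 44, 41, 42, 41]
row [80, 19, 6, 102, 111, 112, 112, 112, 111, 112, 112, 111, 99, 107, 111, 112, 111, 109, 110, 110, 109, 107, 11, 14, 77]
ref 111.0 [  12   28   96   80 5866]
ellipse ((56.79370880126953, 71.71176147460938), (83.10018157958984, 106.13263702392578), 68.56866455078125)
tool frame face centre [ 0.0028 -0.0007 -0.0335] normal xy [-0.0578  0.2548] rms 2.8549147006504413e-05Traceback (most recent call last):
  File "tilt.py", line 19, in <module>
    r=least_squares(lambda q:res([*q,w,0]),[0,0,-.027]); print("fixed tilt",w,r.x,np.sqrt(np.mean(r.fun**2)))
    return func(*args, **kwargs)
    vector_fun = VectorFunction(
        fun_wrapped,
    ...<6 lines>...
        workers=workers
    )
    self._update_fun()
    ~~~~~~~~~~~~~~~~^^
    self.f = self.fun_wrapped(xp_copy(self.x))
             ~~~~~~~~~~~~~~~~^^^^^^^^^^^^^^^^^
    return np.atleast_1d(self.fun(x))
                         ~~~~~~~~^^^
    return self.f(x, *self.args, **self.kwargs)
           ~~~~~~^^^^^^^^^^^^^^^^^^^^^^^^^^^^^^
  File "tilt.py", line 19, in <lambda>
    r=least_squares(lambda q:res([*q,w,0]),[0,0,-.027]); print("fixed tilt",w,r.x,np.sqrt(np.mean(r.fun**2)))
                             ~~~^^^^^^^^^^
  File "tilt.py", line 15, in res
    nrm=np.array([q[3],q[4],-1]); nrm/=np.linalg.norm(nrm)
                                  ^^^^^^^^^^^^^^^^^^^^^^^^
numpy._core._exceptions._UFuncOutputCastingError: Cannot cast ufunc 'divide' output from dtype('float64') to dtype('int64') with casting rule 'same_kind'
```

View pics/tl.png

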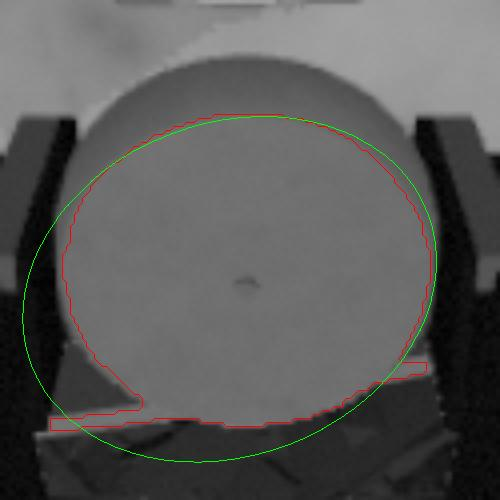

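The overlay shows the face contour with two spurs from the background, near (50,424) and (427,365), which spoil the fit. I'll remove them with a larger opening.

```bash
sed -i 's/np.ones((3,3))/cv2.getStructuringElement(2,(25,25))/; s/,-1\]); nrm/,-1.]); nrm/' tilt.py; python3 tilt.py | tail -6
```

```text
ref 111.0 [  15   28   93   79 5709]
ellipse ((61.03934860229492, 66.96361541748047), (78.94317626953125, 92.10338592529297), 89.06230926513672)
tool frame face centre [-0.0056  0.0004 -0.0155] normal xy [0.0291 0.0087] rms 1.4634871471419875e-05
fixed tilt 0 [-0.005   0.0004 -0.0166] 0.00014377026312802475
fixed tilt -0.14 [-0.0013  0.0004 -0.0233] 0.0009268842688602518
fixed tilt 0.14 [-0.0074  0.0004 -0.012 ] 0.0004405845748254582
```

The lid sits level in the grip (tilt about 0.03 rad), with its underside 14 mm behind the TCP. Now I'll carry it to the focus point.

Run:
```python
from h import *
lens=np.array([.4165,.287,.105]); off=np.array([.001,0,-.0144])
lo=np.array([-2.6,-.5,-1.47,.16,-1.27,.06,-2.6]); hi=np.array([2.6,2.12,1.34,2.42,4.41,2.06,2.6])
j0=np.array(arm.get_state()["joints"]); best=[]
for tw in np.pi+np.arange(-1,1.01,.2):
    f,a,o=focus_pose(tw,lens,-2.948); p=f-R.from_rotvec(o).apply(off); q=arm.ik(p,o)
    if q is not None: best.append((np.min(np.minimum(q-lo,hi-q)),tw,p,o,q,np.abs(q-j0).max()))
for b in best: print("%.3f %.2f %.2f"%(b[0],b[1],b[5]),b[4])
best=[b for b in best if b[0]>.03]
b=min(best,key=lambda b:b[5]-3*min(b[0],.15)); print("chosen",b[1],"focus",f,"tcp",b[2])
s=arm.get_state(); arm.move_l(s["position"]+[-.08,.05,.06],.15)
arm.move_ptp(b[2],b[3]); arm.sleep(.6)
s=arm.get_state(); print(s["time_s"],s["position"]-b[2],(R.from_rotvec(s["tcp_rot"]).inv()*R.from_rotvec(b[3])).magnitude(),s["joints"],s["gripper_width"],s["grip_force"],s["ft_force"],np.abs(s["joint_velocities"]).max())
P=s["position"]+R.from_rotvec(s["tcp_rot"]).apply(off); print("lid underside",P)
w=viewer.camera("wrist")[...,::-1]; sc=viewer.camera("scene")[...,::-1].copy(); cv2.imwrite("pics/fs.png",sc); cv2.imwrite("pics/fw.png",w.copy())
ms=viewer.camera_model("scene"); print("lid px",proj(ms,P),"lens px",proj(ms,lens))
c=np.zeros((560,640,3),np.uint8); c[:240]=w[100:340]; c[240:]=cv2.resize(sc[110:270,270:590],None,fx=2,fy=2,interpolation=cv2.INTER_CUBIC); cv2.imwrite("pics/f1.png",c)
```

```text
0.120 2.14 1.17 [ 0.1681 -0.3801 -0.922   2.1853 -0.0805  0.808  -0.1963]
0.121 2.34 0.98 [ 0.1679 -0.3794 -0.922   2.1849 -0.0797  0.8081 -0.0093]
0.199 2.54 0.96 [-0.1448 -0.3008 -0.6911  2.193   0.1067  0.8231  0.0116]
0.200 2.74 0.89 [-0.1452 -0.3003 -0.6911  2.1926  0.1073  0.8232  0.2138]
0.200 2.94 0.88 [-0.1456 -0.2997 -0.6911  2.1921  0.108   0.8233  0.424 ]
0.201 3.14 0.88 [-0.1462 -0.2992 -0.6911  2.1918  0.1087  0.8235  0.6407]
0.201 3.34 0.88 [-0.1469 -0.2987 -0.691   2.1915  0.1094  0.8236  0.8612]
0.202 3.54 0.88 [-0.1476 -0.2983 -0.691   2.1913  0.1101  0.8237  1.0815]
0.020 3.74 1.07 [ 0.3793 -0.4803 -1.0527  2.1785 -0.2726  0.8186  1.6513]
0.018 3.94 1.07 [ 0.3809 -0.4816 -1.054   2.1785 -0.2746  0.8189  1.8631]
0.021 4.14 1.09 [ 0.3771 -0.4795 -1.0524  2.1787 -0.2706  0.8184  2.0613]
chosen 3.5415926535897926 focus [0.3653 0.277  0.2131] tcp [0.3722 0.2786 0.2005]
20.9833 [ 0.  0. -0.] 0.0001276271181589486 [ 0.2067 -0.3915 -0.9503  2.1817 -0.1066  0.8083  1.2831] 0.0419833239699319 60.65585830248892 [ 0.1676 -0.4875  0.4889] 0.002639251976311737
lid underside [0.3653 0.277  0.213 ]
lid px [403.4906 202.8667] lens px [377.1497 229.8562]
```

View pics/f1.png

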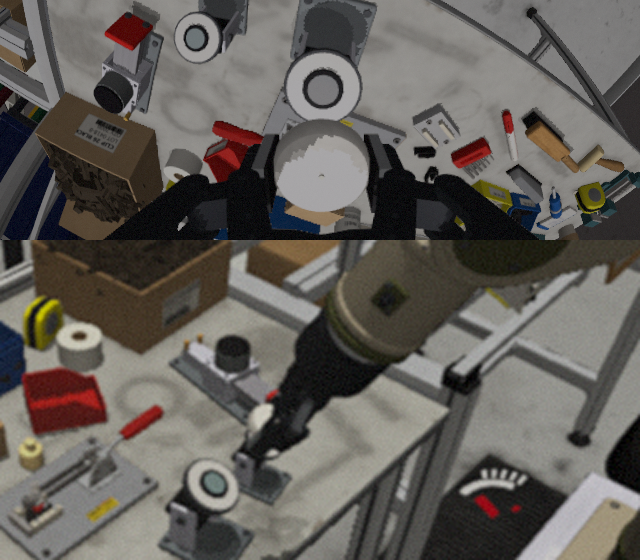

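The wrist view shows the lid gripped level, with the lens ring beyond it at (322,190). The scene view shows the lid above the lens. I'll check the lens position and axis once more from this close view, along with the slide and bystanders.

Run:
```python
from h import *
from scipy.optimize import least_squares
m=viewer.camera_model("wrist"); mt=viewer.camera_model("top"); im=cv2.imread("pics/fw.png"); x0,y0=275,140
g=cv2.cvtColor(im,cv2.COLOR_BGR2HSV)[y0:y0+90,x0:x0+100]
k=((g[...,2]>165)&(g[...,1]<40)).astype(np.uint8); k[80:]=0
n,l,st,c=cv2.connectedComponentsWithStats(k); i=1+np.argmax(st[1:,4]); print(st[i])
cn,hi=cv2.findContours((l==i).astype(np.uint8),cv2.RETR_CCOMP,1)
for c_ in sorted(cn,key=len)[-2:]: print("ell",[np.round(v,1) for v in cv2.fitEllipse(c_)])
cn=max(cn,key=len)[:,0]+[x0,y0]; cn=cn[cn[:,1]<y0+72]
o=np.array(m["origin"]); D=np.array([ray(m,u,v,True)[1] for u,v in cn])
def res(q):
    nr=np.array([q[3],q[4],1.]); nr/=np.linalg.norm(nr); P=o+D*(((q[:3]-o)@nr)/(D@nr))[:,None]; return np.linalg.norm(P-q[:3],axis=1)-.034
r=least_squares(res,[.4165,.287,.105,-.47,-.09],loss="soft_l1",f_scale=.001); nr=np.array([r.x[3],r.x[4],1]); nr/=np.linalg.norm(nr)
print("ring centre",r.x[:3],"axis",nr,"tilt",np.arccos(nr[2]),"yaw",np.arctan2(nr[1],nr[0]),"rms",np.sqrt(np.mean(res(r.x)**2)),"my axis",focus_pose(0,LENS,-2.948)[1])
print("lens ray at .105:",onplane(m,322.5,189.5,.105,True))
```

```text
[  13   14   71   66 2210]
ell [array([47.7, 47.8]), array([44.2, 45.2]), np.float64(12.3)]
ell [array([47.6, 46.8]), array([65.5, 70.5]), np.float64(91.1)]
ring centre [0.4418 0.2962 0.0725] axis [-0.4092 -0.084   0.9086] tilt 0.43091085517037014 yaw -2.939138917091385 rms 0.0003658750087974821 my axis [-0.4268 -0.0837  0.9004]
lens ray at .105: [0.4153 0.2882 0.105 ]
```

The ring axis agrees to 0.02 rad (tilt 0.43, yaw -2.94) and the lens ray to 2 mm, both well inside tolerance. The fit's depth is off because the mask clips the ring's outer edge. I'm handing in.

Run:
```python
from h import *
print(arm.hand_in()); s=arm.get_state(); print(s["time_s"],s["gripper_width"],s["grip_force"])
```

```text
the job is handed in; nothing more can be done
None
the job is handed in; nothing more can be done
```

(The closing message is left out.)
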